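# Clear the carving platform and hang up trug and brush

### The arm

A 7-joint arm with a two-finger parallel gripper is mounted at the origin on the work surface. World frame = base frame: x ahead of the robot, y to its left, z up, the work surface at z = 0. Lengths are in mm, angles in rad, forces in N, time in s.
With the tool pointing down it reaches from about 400 to 925 mm from the base axis. Payload 5.6 kg.
Tool frame: the origin (TCP) lies at the very end of the fingers, on their centre line; the grasp point (between the pads) lies 19 mm behind it; z points along the fingers, y is the line along which they close (so a half turn about z gives the same grasp; the last joint's range is limited). The gripper opens to 85 mm and grips with 20 to 120 N. Pads are 22 mm wide; open, the fingers measure 114 mm over their backs; the gripper's body (76 mm by 85 mm) begins 54 mm behind the grasp point. The pads swing forward as they close: fully open they stand 13 mm farther back than shut.
Start: joints at [1.135, 0.468, -0.012, 1.603, 0.006, 1.071, -0.056], TCP at [248.765, -600.52, 231.29] pointing down, gripper open.
Joint ranges: [-2.53, 2.53], [-0.31, 2.02], [-1.57, 1.55], [0.28, 2.44], [-1.29, 4.43], [0.15, 1.84], [-2.92, 2.92]. Speed limits (rad/s): [2.57, 2.57, 3.14, 3.14, 3.14, 3.14, 3.14].

### API

Orientations are given as a rotation vector (axis times angle).
In Python, from plant import sense, capture, camera_model, sign_off gives the robot as it stands.
- The arm moves only by the tool arm_command, never from a script. Its argument "series" is one flat list of numbers, 5 for each row, row after row: the shift along the tool's x, y, z in mm, then the turn about the tool's z in degrees, then the opening, from -1 (shut) to 1 (fully open). In form: [dx, dy, dz, turn, fingers, dx, dy, dz, turn, fingers, ...]. A call has 1 to 10 rows; each row is the pose to reach, as a shift and turn from the pose commanded when the call began, along the tool's axes at that moment; what a row does not reach only later rows make up. A row lasts 1/10 s, in which the tool goes at most 50 mm and 8.59 degrees, less where a joint would pass 70% of its speed; a pose out of reach is approached as far as the arm can. A call with a gripper value outside its range is refused whole. The fingers move at their own pace and stop on an object; "force" is the grip in N (left out, the last holds). Time passes only in rows, so rows that repeat a pose let the fingers close. It gives the time, the measured TCP pose, the force, the opening and the grip force at its end, in the units of the state.
- sense(): the state, without advancing time (a new reading comes with each control period).
- capture(name): name is "scene" or "top" or "wrist"; returns (picture, depth): 480x640x3 uint8, red, green, blue; 480x640 float32, mm along the optical axis (not along the pixel's ray), 0 where there is no reading.
- camera_model(name): a dict with "vertical_fov" (degrees; the focal length in pixels is half the picture's height over the tangent of half this angle, whatever the lens; pixels are square), "cx", "cy" (the principal point, pixels), "R" (3x3) and "t" (3): a world point X has camera coordinates R X + t. Camera axes: x right, y down, z forward; pixel columns grow to the right and rows downward; lengths in mm; the calibration is good to about 2 mm. A picture is of the moment at which its call begins: read the wrist's pose just before it. camera_model takes no time and is no camera call; for the wrist camera it gives the pose at the moment of the call.
- sign_off(): hands the job in; it is judged then, once.
The state is a dict: "time": time; "joints": joint angles; "dq": joint speeds; "tau": joint torques, N m; "tool_pos": TCP position; "tool_rot": TCP orientation; "contact_force": force on the tool from outside, world axes, zero at the start; "wrist_torque": the same for the moment, N m; "opening": opening from 0.0 (shut) to 1.0 (fully open); "grasp_force": force on a finger pad.
Only numpy, scipy, OpenCV 4.12 (cv2) and the standard library are available. Lean on these libraries where they do the work, as an engineer would, in place of code of your own. Each camera call takes 0.05 s, during which the arm holds its last target. There are 200 camera calls.

### The job

Clear the carving platform: stand the trug on the bench close under one of the platform's open ends, take the bench brush and sweep every offcut off the platform into the trug with it - don't pick or push offcuts off the platform with the fingers (one that has fallen on the bench may be picked up and dropped in). Then hang the brush by its handle on the hook of the shorter post and hang the trug, with all the offcuts in it, by its handle on the hook of the taller post, both hanging freely and at rest. Leave the mallet, gouges and glue bottle where they are.

Things in the scene. Friction and masses are not known exactly. Their poses are not given: they have to be found in the camera images.
- platform: raised carving platform, fixed: dark wooden top with pale lips, surface 110 mm above the bench, 270 mm long (y), both ends (y = +-135 mm) open. The lips, 18 mm high along both long sides, leave 160 mm clear between them (x = +-80 mm). The top is 20 mm thick and overhangs its cleats by 35 mm at each end, 90 mm above the bench. Origin on the bench under the middle
- platform_top (a point): the middle of the platform's surface
- trug: loose wooden trug (shallow basket), about 0.34 kg: box 200 (x) x 140 (y) x 80 mm high, walls 6 mm. A fixed arch handle of strip 14 mm thick (y) and 14 mm high stands in the plane y = 0: up from both short ends to shoulders at x = +-55 mm, then a gentle rise to its peak at x = 0. Strip's mid-height over the underside: 197 mm at x = 0, 192 mm at x = +-35 mm. Origin at the middle of the underside
- trug_grip (a point): the underside of the trug's arch handle at its peak, 190 mm above the trug's underside; this is what rests in the hook
- brush: loose bench brush with a bow handle, about 0.22 kg, standing on stiff bristles 126 x 40 mm; wooden back 130 (x) x 44 mm (y), its top 52 mm up; two uprights at the ends carry a straight bar along x, 18 mm thick (y), 18 mm high, its middle 126 mm above the bristle tips; the window under the bar is 106 mm long, 65 mm high. Origin at the middle of the bristle tips
- brush_grip (a point): the middle of the underside of the brush's handle bar, 117 mm above the bristle tips; this is what rests in the hook
- tallpost: hook post, fixed to the bench (the taller post; the trug belongs here): 40 mm square wooden post, 300 mm high, on a foot 90 x 100 mm, with one dark steel J hook of 10 mm round rod pointing along the post's own -x. Origin at the middle of the foot on the bench
- tallpost_seat (a point): where a handle rests: top of the rod at the hook's lowest part, 240 mm above the bench, 108 mm from the post's axis along its -x. The level bottom is 26 mm long (x); the rod rises from it to the tip on the outer side and to the arm (top 278 mm above the bench) on the post's side; mouth 66 mm wide
- tallpost_tip (a point): top of the upturned hook tip, 23 mm above the seat and 33 mm farther from the post
- shortpost: hook post, fixed to the bench (the shorter post; the brush belongs here): 40 mm square wooden post, 230 mm high, on a foot 90 x 100 mm, with one dark steel J hook of 10 mm round rod pointing along the post's own -x. Origin at the middle of the foot on the bench
- shortpost_seat (a point): where a handle rests: top of the rod at the hook's lowest part, 170 mm above the bench, 108 mm from the post's axis along its -x. The level bottom is 26 mm long (x); the rod rises from it to the tip on the outer side and to the arm (top 208 mm above the bench) on the post's side; mouth 66 mm wide
- shortpost_tip (a point): top of the upturned hook tip, 23 mm above the seat and 33 mm farther from the post
- offcut1: wooden offcut, a loose chunk 44 x 32 x 26 mm (x, y, z), 18 to 28 g; origin at the middle of its underside. Absent (None) in some starts; three to five of the offcuts are there, on the platform
- offcut2: wooden offcut, a loose chunk 42 x 30 x 30 mm (x, y, z), 18 to 28 g; origin at the middle of its underside. Absent (None) in some starts; three to five of the offcuts are there, on the platform
- offcut3: wooden offcut, a loose chunk 44 x 28 x 24 mm (x, y, z), 18 to 28 g; origin at the middle of its underside. Absent (None) in some starts; three to five of the offcuts are there, on the platform
- offcut4: wooden offcut, a loose chunk 40 x 32 x 24 mm (x, y, z), 18 to 28 g; origin at the middle of its underside. Absent (None) in some starts; three to five of the offcuts are there, on the platform
- offcut5: wooden offcut, a loose chunk 44 x 30 x 28 mm (x, y, z), 18 to 28 g; origin at the middle of its underside. Absent (None) in some starts; three to five of the offcuts are there, on the platform
- offcut6: wooden offcut, a loose chunk 38 x 32 x 32 mm (x, y, z), 18 to 28 g; origin at the middle of its underside. Absent (None) in some starts; three to five of the offcuts are there, on the platform
- mallet: square-headed carver's mallet lying on the bench, not to be disturbed: head 70 x 120 x 60 mm at its +x end, handle 27 mm thick, 265 mm long overall along x; origin on the bench, 115 mm from the middle of the head
- gouge1: carving gouge lying on the bench, not to be disturbed: 220 mm long along x, wooden handle 26 mm thick to -x, steel blade to +x; origin on the bench at mid-length
- gouge2: carving gouge lying on the bench, not to be disturbed: 220 mm long along x, wooden handle 26 mm thick to -x, steel blade to +x; origin on the bench at mid-length
- gouge3: carving gouge lying on the bench, not to be disturbed: 220 mm long along x, wooden handle 26 mm thick to -x, steel blade to +x; origin on the bench at mid-length
- glue: glue bottle standing on the bench, not to be disturbed: 56 mm across, 150 mm high; origin under its middle

How it is judged (in metres and radians):
On the way, in this order (a step that is already met when the one before it is completed fails the run):
1. the trug stands on the bench beside the platform and the brush is in the gripper (horizontal distance between trug and platform below 0.28 m and height (world z) of trug below 0.015 m and contact force between the fingers and brush above 2 N), for 0.2 s.
2. every offcut is in the trug (z of offcut1 in the frame of trug between 0 and 0.11 m and x of offcut1 in the frame of trug between -0.1 and 0.1 m and y of offcut1 in the frame of trug between -0.07 and 0.07 m and z of offcut2 in the frame of trug between 0 and 0.11 m and x of offcut2 in the frame of trug between -0.1 and 0.1 m and y of offcut2 in the frame of trug between -0.07 and 0.07 m and z of offcut3 in the frame of trug between 0 and 0.11 m and x of offcut3 in the frame of trug between -0.1 and 0.1 m and y of offcut3 in the frame of trug between -0.07 and 0.07 m and z of offcut4 in the frame of trug between 0 and 0.11 m and x of offcut4 in the frame of trug between -0.1 and 0.1 m and y of offcut4 in the frame of trug between -0.07 and 0.07 m and z of offcut5 in the frame of trug between 0 and 0.11 m and x of offcut5 in the frame of trug between -0.1 and 0.1 m and y of offcut5 in the frame of trug between -0.07 and 0.07 m and z of offcut6 in the frame of trug between 0 and 0.11 m and x of offcut6 in the frame of trug between -0.1 and 0.1 m and y of offcut6 in the frame of trug between -0.07 and 0.07 m), for 0.2 s.
At the end, for the whole second after the job is handed in: Every offcut is inside the trug; trug on the taller post's hook, brush on the shorter one's: handle within 35 mm of the hook's seat, weight carried by the hook, underside over 25 mm clear of the bench, leaning under 0.4 rad, at rest and let go (all of step 2 and distance between trug_grip and tallpost_seat below 0.035 m and height (world z) of each of trug, brush above 0.025 m and angle between each of trug, brush's own z axis and vertical below 0.4 rad and contact force between trug and tallpost above 0.7 N and linear speed of each of trug, brush below 0.1 m/s and distance between brush_grip and shortpost_seat below 0.035 m and contact force between brush and shortpost above 0.7 N); the robot touches nothing.
It fails at once if an offcut lying on the platform is pushed or gripped with the fingers ((contact force between the fingers and offcut1 above 1.5 N and horizontal distance between offcut1 and platform_top below 0.12 m and height (world z) of offcut1 between 0.1 and 0.12 m) or (contact force between the fingers and offcut2 above 1.5 N and horizontal distance between offcut2 and platform_top below 0.12 m and height (world z) of offcut2 between 0.1 and 0.12 m) or (contact force between the fingers and offcut3 above 1.5 N and horizontal distance between offcut3 and platform_top below 0.12 m and height (world z) of offcut3 between 0.1 and 0.12 m) or (contact force between the fingers and offcut4 above 1.5 N and horizontal distance between offcut4 and platform_top below 0.12 m and height (world z) of offcut4 between 0.1 and 0.12 m) or (contact force between the fingers and offcut5 above 1.5 N and horizontal distance between offcut5 and platform_top below 0.12 m and height (world z) of offcut5 between 0.1 and 0.12 m) or (contact force between the fingers and offcut6 above 1.5 N and horizontal distance between offcut6 and platform_top below 0.12 m and height (world z) of offcut6 between 0.1 and 0.12 m)).
It fails at once if the mallet, a gouge or the glue bottle is moved by more than 40 mm (distance of any of mallet, gouge1, gouge2, gouge3, glue from where it was at the start of the episode above 0.04 m).
Of offcut1, offcut2, offcut3, offcut4, offcut5, offcut6 only 3 to 5 are there at a start; the rules pass over those that are not, and their reading is None.
At some moment in a run one of trug, brush, offcut1, offcut2, offcut3, offcut4, offcut5, offcut6 may be knocked a few centimetres aside while the robot is not near it.
It also fails if it takes over 210 s, if anything falls off the work surface, if the arm or the gripper's body presses on something with over 40 N, if the wrist force passes 120 N, or if a joint passes its speed limit or range.

## Working session

There is one attempt and no reset: what is moved stays moved. The work goes in short steps, Python scripts to look and compute and a tool call to move; the robot and the scene stay as the last step left them, time stands still between calls to the robot, and variables do not carry over. Pictures are saved under pics/ and viewed, at most 16 in all, crops included, and the job is handed in when it is done.

Besides the shell and the picture viewer there is one more tool, called after "Request:" by a JSON object that holds its "fn" and its "kwargs". arm_command: Moves the arm, as the interface text tells. Its arguments: {"type":"object","properties":{"series":{"type":"array","items":{"type":"number"}},"force":{"type":"number"}},"required":["series"]}

```bash
mkdir -p pics; ls; cat > h.py <<'E'
import numpy as np, cv2
from plant import sense, capture, camera_model, sign_off
from scipy.spatial.transform import Rotation as R
def cloud(name):
    m=camera_model(name); p,d=capture(name)
    f=240/np.tan(np.radians(m["vertical_fov"])/2)
    v,u=np.mgrid[:480,:640]
    c=np.stack([(u-m["cx"])/f*d,(v-m["cy"])/f*d,d],-1)
    w=(c-np.array(m["t"]))@np.array(m["R"])
    w[d==0]=np.nan
    return p,w
def save(p,n): cv2.imwrite("pics/"+n,p[...,::-1])
E
python3 - <<'E'
from h import *
s=sense(); print({k:np.round(v,3) for k,v in s.items()}); print(R.from_rotvec(s["tool_rot"]).as_matrix().round(3))
for n in("scene","top"):
    p,w=cloud(n); save(p,n+"0.png"); np.savez(n+"0.npz",p=p,w=w); print(camera_model(n))
E
```

```text
pics
{'time': np.float64(0.0), 'joints': array([ 1.135,  0.468, -0.012,  1.604,  0.006,  1.071, -0.056]), 'dq': array([-0.   ,  0.001, -0.001, -0.   , -0.002, -0.   , -0.   ]), 'tau': array([-0.0000e+00, -5.3239e+01,  2.1000e-02, -2.5130e+01,  1.1000e-02,
        8.0000e-03, -0.0000e+00]), 'tool_pos': array([ 248.518, -600.006,  230.321]), 'tool_rot': array([-3.08e+00, -6.13e-01,  1.00e-03]), 'contact_force': array([ 0.507, -0.793, -0.474]), 'wrist_torque': array([-0.018, -0.045, -0.019]), 'grasp_force': np.float64(0.0), 'opening': np.float64(0.997)}
[[ 0.924  0.383 -0.001]
 [ 0.383 -0.924  0.002]
 [-0.    -0.002 -1.   ]]
{'vertical_fov': 52.17538921884531, 'cx': 308.78665050700397, 'cy': 252.0108973234275, 'R': array([[-0.57241532,  0.81989383,  0.01071456],
       [ 0.60448364,  0.43078194, -0.67009436],
       [-0.55402187, -0.3770955 , -0.74219859]]), 't': array([ 369.61461252, -241.07468287, 1448.88028741])}
{'vertical_fov': 55.96851417461873, 'cx': 321.75187673386637, 'cy': 242.4220012385828, 'R': array([[ 0.02867907, -0.99955783,  0.00785173],
       [-0.98977615, -0.02949458, -0.13954654],
       [ 0.13971642, -0.00376939, -0.99018438]]), 't': array([ -82.07955026,  574.14251592, 1162.00845505])}
```

View pics/scene0.png

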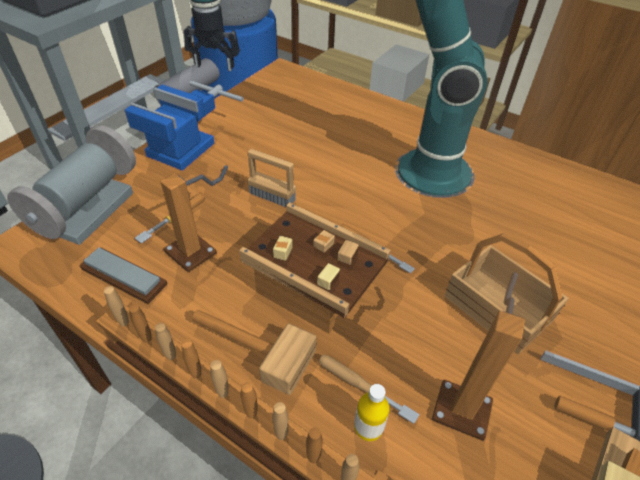

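View pics/top0.png

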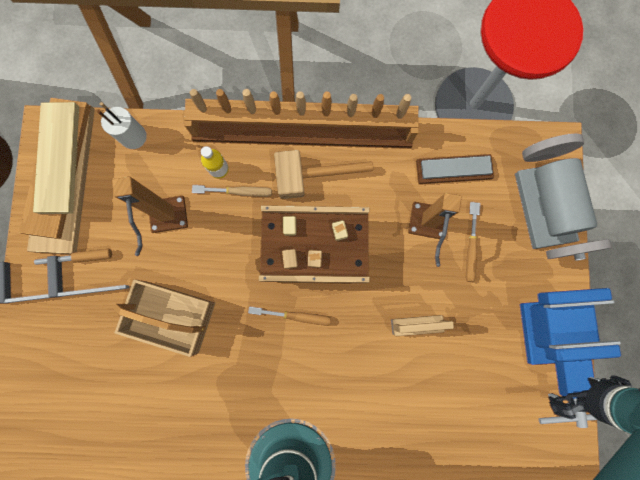

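The scene view shows the same objects as the top view. In the top view:
- The platform is at about (315,244), with 4 offcuts at (289,225), (339,230), (290,258) and (315,258).
- The trug is at (165,317) and the brush at (425,325).
- The tall post's foot is at (168,213) and its hook tip at about (139,250). The short post's foot is at (432,220) and its hook tip at about (437,262).

```bash
cat > m.py <<'E'
from h import *
import sys
t=np.load("top0.npz")["w"]; s=np.load("scene0.npz")["w"]
P=np.concatenate([t.reshape(-1,3),s.reshape(-1,3)]); P=P[~np.isnan(P[:,0])]
def px(u0,u1,v0,v1): 
    q=t[v0:v1,u0:u1].reshape(-1,3); return q[~np.isnan(q[:,0])]
def rect(q,l):
    (c,sz,a)=cv2.minAreaRect(q[:,:2].astype(np.float32)); print(l,len(q),np.round(c,1),np.round(sz,1),round(a,1),"z",np.percentile(q[:,2],[2,50,98]).round(1))
def rng(lo,hi,z0,z1,Q=P): return Q[(Q[:,0]>lo[0])&(Q[:,0]<hi[0])&(Q[:,1]>lo[1])&(Q[:,1]<hi[1])&(Q[:,2]>z0)&(Q[:,2]<z1)]
for n,u,v in(("plat",315,244),("trug",165,317),("brush",425,325),("tp",168,213),("sp",432,220),("thook",139,250),("shook",437,262),("glue",210,158),("mallet",288,172),("o",289,225),("o",339,230),("o",290,258),("o",315,258)): print(n,t[v,u].round(1))
E
python3 m.py
python3 - <<'E'
import sys; sys.argv=['']
exec(open('m.py').read().split("for n,u,v")[0])
q=px(255,375,200,290); rect(q[(q[:,2]>122)&(q[:,2]<135)],"plat lips+")
rect(q[(q[:,2]>105)&(q[:,2]<114)],"plat top")
for n,(u,v) in enumerate(((289,225),(339,230),(290,258),(315,258))):
    q=px(u-14,u+14,v-14,v+14); z=t[v,u][2]; rect(q[(abs(q[:,2]-z)<5)],"off")
q=px(105,225,270,365); rect(q[(q[:,2]>72)&(q[:,2]<84)],"trugrim"); rect(q[q[:,2]>180],"handle")
q=px(385,470,305,345); rect(q[q[:,2]>128],"bar");rect(q[(q[:,2]>45)&(q[:,2]<60)],"back"); print(np.percentile(q[:,2],98))
q=px(380,470,185,275); rect(q[q[:,2]>224],"sp top"); rect(q[(q[:,2]>165)&(q[:,2]<215)],"shook")
q=px(110,190,170,265); rect(q[q[:,2]>294],"tp top"); rect(q[(q[:,2]>236)&(q[:,2]<285)],"thook")
q=px(190,235,140,185); rect(q[q[:,2]>20],"glue")
q=px(190,380,145,200); rect(q[(q[:,2]>50)&(q[:,2]<66)],"mallethead"); rect(q[(q[:,2]>8)&(q[:,2]<34)],"low")
q=px(460,485,195,290); rect(q[(q[:,2]>4)],"gR")
q=px(240,340,295,335); rect(q[(q[:,2]>4)],"gMid")
E
```

```text
plat [562.2 -48.2 108.7]
trug [367.6 347.9   4. ]
brush [ 370.8 -317.7  135.1]
tp [637.8 338.8  70. ]
sp [ 634.3 -345.    98.6]
thook [518.2 333.8 249.8]
shook [ 517.3 -333.1  190.3]
glue [772.4 224.8 123.9]
mallet [760.9  30.5  60.7]
o [602.9  16.6 140.4]
o [ 593.8 -106.1  142.8]
o [522.3  11.4 135. ]
o [524.1 -49.5 135.2]
plat lips+ 1530 [561.5 -45.7] [188.8 267.6] 0.9 z [123.5 128.7 134.6]
plat top 5543 [555.1 -45. ] [175.4 268.4] 0.9 z [106.2 110.4 113.7]
off 189 [604.4  17. ] [42.9 29.5] 2.6 z [135.7 138.1 142.2]
off 189 [ 595.5 -107.3] [41.5 29.9] 15.3 z [138.  140.7 144.7]
off 236 [522.   14.1] [44.6 32.9] 7.8 z [130.6 136.  139.4]
off 207 [524.3 -47. ] [40.1 29.4] 1.7 z [130.4 134.1 138.3]
trugrim 744 [368.5 331.9] [203.1 141. ] 74.8 z [72.6 79.3 83.4]
handle 418 [368.9 331.9] [138.1  14.7] 74.7 z [181.3 199.1 205.5]
bar 417 [ 366.5 -319.9] [ 18.1 129.6] 6.4 z [130.2 134.8 139. ]
back 470 [ 366.6 -319.9] [ 44.2 129.4] 6.4 z [46.4 52.  56.5]
136.925454839034
sp top 320 [ 649.2 -356.1] [40.9 42.5] 80.9 z [225.8 230.1 234.1]
shook 370 [ 589.2 -352.1] [ 39.4 163.3] 88.2 z [166.6 194.7 213.7]
tp top 379 [645.5 361.5] [42.9 41. ] 11.2 z [294.7 300.1 303.3]
thook 492 [586.4 354.1] [164.5  38.4] 4.3 z [237.4 263.5 282.8]
glue 580 [807.4 225.8] [ 54.4 111.5] 84.6 z [ 24.6 100.4 152.6]
mallethead 1158 [748.5 117.2] [121.  247.4] 8.9 z [53.8 60.2 64.6]
low 797 [777.1  39. ] [155.3 521.3] 2.0 z [ 8.9 21.3 33.2]
gR 745 [ 596.5 -443. ] [136.8 259.7] 89.1 z [ 4.3 18.5 29.4]
gMid 781 [384.   15.3] [103.3 265.3] 1.7 z [ 4.1 17.9 28.2]
```

```bash
cat >> h.py <<'E'
def go(*wps):
    "waypoints (x,y,z,a): a = world yaw of the closing line (deg); prints rows in the tool axes now"
    s=sense(); M=R.from_rotvec(s["tool_rot"]).as_matrix(); a0=np.degrees(np.arctan2(M[1,1],M[0,1]))
    print("now",s["tool_pos"].round(1),"a",a0.round(2),"tilt",M[2].round(3),"t",round(s["time"],1),"op",round(s["opening"],2),"grip",round(s["grasp_force"],1),"F",s["contact_force"].round(1),"j7",s["joints"][6].round(2))
    p0=s["tool_pos"]; pl=p0; al=a0
    for w in wps:
        p=np.array(w[:3],float); t=-((w[3]-a0+180)%360-180)
        n=max(np.linalg.norm(p-pl)/50,abs((w[3]-al+180)%360-180)/8.59); pl=p; al=w[3]
        print((M.T@(p-p0)).round(1),"turn",round(t,1),"rows",round(n,1))
E
python3 -c "
from h import *
go((450,-300,300,-67.5),(450,100,300,-30),(369,332,260,-15.2))"
```

```text
now [ 248.5 -600.   230.4] a -67.5 tilt [-0.    -0.002 -1.   ] t 0.1 op 1.0 grip 0.0 F [-0.1  1.  -0.1] j7 -0.06
[ 301.  -200.2  -69.3] turn 0.0 rows 7.4
[ 454.  -569.7  -68.7] turn -37.5 rows 8.0
[ 468.  -815.   -28.3] turn -52.3 rows 5.0
```

Request:
{"fn": "arm_command", "kwargs": {"series": [301,-200,-69,0,1,301,-200,-69,0,1,301,-200,-69,0,1,301,-200,-69,0,1,301,-200,-69,0,1,301,-200,-69,0,1,301,-200,-69,0,1,301,-200,-69,0,1,454,-570,-69,-37,1,454,-570,-69,-37,1], "force": 80}}

```text
time: 1.1
tool_pos: [450.2, -199.2, 299.9]
tool_rot: [-2.952, -1.074, 0.001]
contact_force: [1.4, 0.5, 0.1]
opening: 1.002
grasp_force: 0.0
```

```bash
python3 -c "
from h import *
go((450,100,300,-30),(369,332,260,-15.2),(369,332,180,-15.2))"
```

```text
now [ 450.2 -199.2  299.9] a -50.02 tilt [-0.    -0.001 -1.   ] t 1.1 op 1.0 grip 0.0 F [1.4 0.5 0.1] j7 -0.57
[ 1.921e+02 -2.293e+02 -1.000e-01] turn -20.0 rows 6.0
[ 279.1 -459.2   40. ] turn -34.8 rows 5.0
[ 279.1 -459.1  120. ] turn -34.8 rows 1.6
```

Request:
{"fn": "arm_command", "kwargs": {"series": [192,-229,0,-20,1,192,-229,0,-20,1,192,-229,0,-20,1,192,-229,0,-20,1,192,-229,0,-20,1,192,-229,0,-20,1,279,-459,40,-35,1,279,-459,40,-35,1,279,-459,40,-35,1,279,-459,40,-35,1]}}

```text
time: 2.1
tool_pos: [386.6, 286.3, 267.8]
tool_rot: [2.498, 1.905, 0.0]
contact_force: [1.1, 0.3, -0.1]
opening: 1.002
grasp_force: 0.0
```

```bash
python3 - <<'E'
from h import *
p,w=cloud("top"); q=w[255:375,90:240].reshape(-1,3); q=q[(q[:,2]>70)&(q[:,2]<84)]
print(cv2.minAreaRect(q[:,:2].astype(np.float32)))
go((369,332,260,-15.2),(369,332,180,-15.2))
E
```

```text
((368.4748229980469, 331.51995849609375), (202.0724639892578, 140.4339141845703), 74.90799713134766)
now [381.8 294.5 267.4] a -14.72 tilt [ 0.005 -0.004 -1.   ] t 2.1 op 1.0 grip 0.0 F [-2.9  5.7 -0.4] j7 -1.14
[ 33.  -21.9   7.6] turn 0.5 rows 0.8
[ 32.7 -21.5  87.6] turn 0.5 rows 1.6
```

Request:
{"fn": "arm_command", "kwargs": {"series": [30,-20,0,0,1,30,-20,0,0,1,30,-20,0,0,1]}}

```text
time: 2.45
tool_pos: [375.8, 319.3, 267.8]
tool_rot: [-2.496, -1.908, 0.002]
contact_force: [-0.5, -0.2, -0.6]
opening: 0.998
grasp_force: 0.0
```

```bash
python3 - <<'E'
from h import *
go((368.7,331.7,181,-15.2))
E
```

```text
now [375.8 319.3 267.8] a -15.2 tilt [-0.001 -0.001 -1.   ] t 2.5 op 1.0 grip 0.0 F [-0.5 -0.2 -0.6] j7 -1.22
[ 10.1 -10.   86.8] turn -0.0 rows 1.8
```

Request:
{"fn": "arm_command", "kwargs": {"series": [10,-10,0,0,1,10,-10,40,0,1,10,-10,87,0,1,10,-10,87,0,1,10,-10,87,0,-1,10,-10,87,0,-1,10,-10,87,0,-1,10,-10,87,0,-1,10,-10,87,0,-1,10,-10,87,0,-1], "force": 100}}

```text
time: 3.45
tool_pos: [368.8, 332.0, 182.2]
tool_rot: [-2.497, -1.906, -0.001]
contact_force: [-3.8, -0.3, 6.7]
opening: 0.141
grasp_force: 98.2
```

```bash
python3 - <<'E'
from h import *
go((368.7,331.7,230,-15.2),(480,220,230,-40),(561,200,230,-89.1),(561,200,186,-89.1))
E
```

```text
now [368.8 332.  182.2] a -15.28 tilt [ 0.001  0.    -1.   ] t 3.5 op 0.14 grip 98.2 F [-3.8 -0.3  6.7] j7 -1.35
[ -0.3  -0.  -47.8] turn -0.1 rows 1.0
[-78.8 136.8 -47.8] turn 24.7 rows 3.2
[-76.7 220.2 -47.8] turn 73.8 rows 5.7
[-76.7 220.2  -3.8] turn 73.8 rows 0.9
```

Request:
{"fn": "arm_command", "kwargs": {"series": [0,0,-25,0,-1,0,0,-48,0,-1,-25,45,-48,8,-1,-50,90,-48,16,-1,-79,136,-48,24,-1,-79,150,-48,32,-1,-79,165,-48,40,-1,-78,180,-48,48,-1,-77,195,-48,56,-1,-77,205,-48,64,-1]}}

```text
time: 4.45
tool_pos: [547.2, 202.3, 228.4]
tool_rot: [3.128, 0.283, -0.001]
contact_force: [0.2, 0.9, -3.4]
opening: 0.137
grasp_force: 98.7
```

```bash
python3 - <<'E'
from h import *
go((561,195,230,-89.1),(561,195,187,-89.1))
E
```

```text
now [547.2 202.3 228.4] a -79.68 tilt [-0.001  0.    -1.   ] t 4.5 op 0.14 grip 98.7 F [ 0.2  0.9 -3.4] j7 -1.96
[12.3  9.7 -1.6] turn 9.4 rows 1.1
[12.3  9.7 41.4] turn 9.4 rows 0.9
```

Request:
{"fn": "arm_command", "kwargs": {"series": [12,10,0,8,-1,12,10,0,9.4,-1,12,10,20,9.4,-1,12,10,41,9.4,-1,12,10,41,9.4,-1,12,10,41,9.4,-1,12,10,41,9.4,-1]}}

```text
time: 5.15
tool_pos: [560.6, 196.0, 189.3]
tool_rot: [-3.141, -0.037, -0.002]
contact_force: [0.6, -0.2, -2.9]
opening: 0.135
grasp_force: 98.7
```

```bash
python3 - <<'E'
from h import *
p,w=cloud("top"); Q=w.reshape(-1,3); 
q=Q[(Q[:,2]>70)&(Q[:,2]<83)&(Q[:,0]>430)&(Q[:,0]<680)&(Q[:,1]>100)&(Q[:,1]<290)]
print(cv2.minAreaRect(q[:,:2].astype(np.float32)),np.percentile(q[:,2],[50,90]))
q=Q[(Q[:,2]>105)&(Q[:,2]<136)&(Q[:,0]>440)&(Q[:,0]<680)&(Q[:,1]>-200)&(Q[:,1]<110)]
print(cv2.minAreaRect(q[:,:2].astype(np.float32)))
go((561,145,187,-89.1),(561,145,182,-89.1))
E
```

```text
((560.782470703125, 186.86163330078125), (200.42068481445312, 124.90312957763672), 2.8581268787384033) [76.8492845  82.29236954]
((561.6776733398438, -45.01881408691406), (188.68528747558594, 268.4946594238281), 0.8484243750572205)
now [560.8 196.  189.5] a -88.67 tilt [ 0.002 -0.001 -1.   ] t 5.2 op 0.14 grip 98.7 F [ 0.4 -0.  -3.7] j7 -2.11
[-1.  50.9  2.4] turn 0.4 rows 1.0
[-1.  51.   7.4] turn 0.4 rows 0.1
```

Request:
{"fn": "arm_command", "kwargs": {"series": [0,0,4,0,-1,0,15,4,0,-1,0,30,4,0,-1,-1,42,4,0.4,-1,-1,51,4,0.4,-1,-1,51,6,0.4,-1,-1,51,7,0.4,-1,-1,51,7,0.4,1,-1,51,7,0.4,1,-1,51,7,0.4,1]}}

```text
time: 6.2
tool_pos: [560.5, 145.5, 181.3]
tool_rot: [-3.141, -0.026, -0.001]
contact_force: [0.1, 0.0, 0.4]
opening: 0.64
grasp_force: 0.0
```

```bash
python3 - <<'E'
from h import *
p,w=cloud("top"); Q=w.reshape(-1,3); np.savez("t1.npz",p=p,w=w); save(p,"t1.png")
def rr(lo,hi,z0,z1,l):
    q=Q[(Q[:,2]>z0)&(Q[:,2]<z1)&(Q[:,0]>lo[0])&(Q[:,0]<hi[0])&(Q[:,1]>lo[1])&(Q[:,1]<hi[1])]
    print(l,cv2.minAreaRect(q[:,:2].astype(np.float32)),q[:,2].mean())
rr((430,60),(680,290),65,82,"trug"); rr((320,-400),(420,-230),125,145,"brushbar")
go((561,145,300,-89.1),(470,-100,300,-89),(366.5,-320,200,6.4))
E
```

```text
trug ((560.922119140625, 123.16788482666016), (207.69801330566406, 76.76342010498047), 7.7368059158325195) 75.75191114435533
brushbar ((366.6070861816406, -319.8198547363281), (18.078733444213867, 130.5196075439453), 6.459859371185303) 134.87100335431447
now [560.5 145.3 181.3] a -89.05 tilt [ 0.    -0.001 -1.   ] t 6.2 op 0.73 grip 0.0 F [ 0.5  0.1 -0. ] j7 -2.03
[   0.6    0.3 -118.7] turn 0.0 rows 2.4
[ -94.4  243.7 -118.9] turn -0.1 rows 5.2
[-201.6  462.   -19.1] turn -95.5 rows 11.1
```

View pics/t1.png

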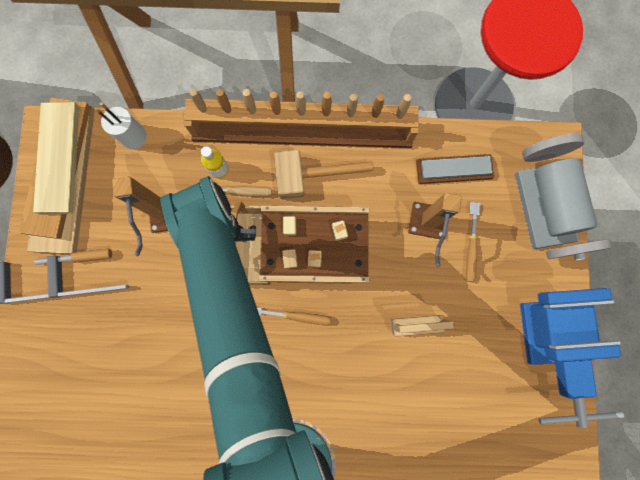

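Request:
{"fn": "arm_command", "kwargs": {"series": [0,0,-50,0,1,0,0,-100,0,1,-30,40,-119,-6,1,-50,90,-119,-14,1,-65,140,-119,-22,1,-80,190,-119,-30,1,-94,240,-119,-38,1,-120,285,-119,-46,1,-145,330,-119,-54,1,-160,370,-115,-62,1]}}

```text
time: 7.25
tool_pos: [428.5, -177.5, 298.9]
tool_rot: [2.741, 1.533, 0.001]
contact_force: [0.2, -0.2, 1.4]
opening: 0.997
grasp_force: 0.0
```

```bash
python3 - <<'E'
from h import *
go((363,-287,200,6.4),(363,-287,108,6.4))
E
```

```text
now [ 428.5 -177.5  298.9] a -31.57 tilt [ 0.     0.001 -1.   ] t 7.2 op 1.0 grip 0.0 F [ 0.2 -0.2  1.4] j7 -0.26
[-127.6    1.4   98.8] turn -38.0 rows 4.4
[-127.6    1.3  190.8] turn -38.0 rows 1.8
```

Request:
{"fn": "arm_command", "kwargs": {"series": [-40,0,30,-8,1,-80,0,60,-16,1,-110,0,90,-24,1,-128,1,99,-32,1,-128,1,99,-38,1,-128,1,99,-38,1,-128,1,99,-38,1]}}

```text
time: 7.95
tool_pos: [362.8, -285.3, 199.7]
tool_rot: [2.102, 2.334, 0.0]
contact_force: [0.6, -0.0, 0.1]
opening: 1.0
grasp_force: 0.0
```

```bash
python3 - <<'E'
from h import *
go((363,-287,108,6.4))
E
```

```text
now [ 362.8 -285.3  199.7] a 6.0 tilt [-0.     0.001 -1.   ] t 8.0 op 1.0 grip 0.0 F [ 0.6 -0.   0.1] j7 0.64
[-1.6 -0.1 91.7] turn -0.4 rows 1.8
```

Request:
{"fn": "arm_command", "kwargs": {"series": [-2,0,45,-0.4,1,-2,0,92,-0.4,1,-2,0,92,-0.4,1,-2,0,92,-0.4,1,-2,0,92,-0.4,-1,-2,0,92,-0.4,-1,-2,0,92,-0.4,-1,-2,0,92,-0.4,-1,-2,0,92,-0.4,-1,-2,0,92,-0.4,-1], "force": 100}}

```text
time: 8.95
tool_pos: [363.2, -287.9, 108.5]
tool_rot: [2.091, 2.342, 0.0]
contact_force: [-1.3, 1.5, 7.4]
opening: 0.191
grasp_force: 98.6
```

```bash
python3 - <<'E'
from h import *
p,w=cloud("top"); save(p,"t2.png"); Q=w.reshape(-1,3)
q=Q[(Q[:,2]>65)&(Q[:,2]<82)&(Q[:,0]>430)&(Q[:,0]<680)&(Q[:,1]>60)&(Q[:,1]<290)]
print(cv2.minAreaRect(q[:,:2].astype(np.float32)))
for u,v in((289,225),(339,230),(290,258),(315,258)):
    q=w[v-18:v+18,u-18:u+18].reshape(-1,3); q=q[(q[:,2]>130)]; print(len(q),q.mean(0).round(1))
go((363,-287,108,6.4))
E
```

```text
((560.5975341796875, 143.9054412841797), (200.25978088378906, 140.48846435546875), 1.3826881647109985)
249 [608.3  17.1 136.9]
211 [ 594.8 -106.9  140.2]
243 [521.4  13.8 136.1]
201 [523.8 -46.8 134.7]
now [ 363.2 -287.9  108.5] a 6.49 tilt [-0.001  0.001 -1.   ] t 9.0 op 0.19 grip 98.6 F [-1.   1.3  7.6] j7 0.6
[ 0.9 -0.1  0.5] turn 0.1 rows 0.0
```

```bash
python3 - <<'E'
from h import *
go((363,-287,300,6.4),(450,-140,300,6.4),(529.5,-163,300,90.9),(529.5,-163,221,90.9))
E
```

```text
now [ 363.2 -287.9  108.5] a 6.49 tilt [-0.001  0.001 -1.   ] t 9.0 op 0.19 grip 98.6 F [-1.   1.3  7.6] j7 0.6
[ 7.000e-01  1.000e-01 -1.915e+02] turn 0.1 rows 3.8
[ 136.9  103.2 -191.6] turn 0.1 rows 3.4
[ 105.1  179.6 -191.4] turn -84.4 rows 9.8
[ 105.2  179.5 -112.4] turn -84.4 rows 1.6
```

Request:
{"fn": "arm_command", "kwargs": {"series": [0,0,-40,0,-1,0,0,-80,0,-1,0,0,-120,0,-1,0,0,-165,0,-1,30,22,-191,0,-1,65,50,-191,0,-1,100,75,-191,0,-1,137,103,-191,0,-1,137,110,-191,-8,-1,135,118,-191,-16,-1]}}

```text
time: 10.0
tool_pos: [464.6, -138.1, 298.2]
tool_rot: [-1.733, -2.619, 0.001]
contact_force: [-0.4, -0.7, -2.3]
opening: 0.19
grasp_force: 98.5
```

```bash
python3 - <<'E'
from h import *
go((529.5,-163,300,90.9),(529.5,-163,221,90.9))
E
```

```text
now [ 464.6 -138.1  298.2] a 23.03 tilt [ 0.001 -0.001 -1.   ] t 10.0 op 0.19 grip 98.5 F [-0.4 -0.7 -2.3] j7 0.56
[-48.3  49.9  -1.9] turn -67.9 rows 7.9
[-48.3  50.   77.1] turn -67.9 rows 1.6
```

Request:
{"fn": "arm_command", "kwargs": {"series": [-6,6,0,-8,-1,-12,12,0,-16,-1,-18,18,0,-24,-1,-24,24,0,-32,-1,-30,30,0,-40,-1,-36,36,0,-48,-1,-42,42,0,-56,-1,-48,50,0,-64,-1,-48,50,0,-68,-1,-48,50,0,-68,-1]}}

```text
time: 11.0
tool_pos: [528.6, -165.4, 297.7]
tool_rot: [0.013, -3.14, -0.001]
contact_force: [0.9, -0.3, -2.4]
opening: 0.193
grasp_force: 98.5
```

```bash
python3 - <<'E'
from h import *
p,w=cloud("scene"); save(p[100:400,150:550],"s2.png"); Q=w.reshape(-1,3)
q=Q[(Q[:,2]>185)&(Q[:,2]<260)&(Q[:,0]>470)&(Q[:,0]<680)&(Q[:,1]>-240)&(Q[:,1]<-90)]
print(cv2.minAreaRect(q[:,:2].astype(np.float32)),np.percentile(q[:,2],[1,50,99]))
go((529.5,-163,221,90.9))
E
```

```text
((563.79052734375, -162.60379028320312), (132.37445068359375, 46.07331848144531), 0.9687916040420532) [187.94223048 236.1466877  256.92148891]
now [ 528.5 -165.4  297.8] a 90.38 tilt [ 0.002  0.    -1.   ] t 11.1 op 0.19 grip 98.5 F [-0.4  1.2 -2.1] j7 1.67
[-1.1  2.3 76.8] turn -0.5 rows 1.5
```

View pics/s2.png

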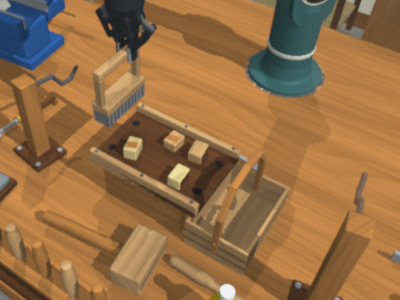

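The brush is held level at the platform's near end (crop 118,90), with four offcuts on the platform. The trug sits under the far end (crop 235,210).

Request:
{"fn": "arm_command", "kwargs": {"series": [0,2,30,-0.5,-1,0,2,60,-0.5,-1,0,2,74,-0.5,-1,0,2,76,-0.5,-1,0,2,77,-0.5,-1,0,2,77,-0.5,-1]}}

```text
time: 11.65
tool_pos: [529.9, -163.5, 222.7]
tool_rot: [-0.027, 3.139, -0.001]
contact_force: [-0.5, 0.6, -2.3]
opening: 0.193
grasp_force: 98.4
```

```bash
python3 - <<'E'
from h import *
go((529,-163,220,90.9),(531,105,220,90.9))
E
```

```text
now [ 529.9 -163.5  222.7] a 90.97 tilt [-0.002 -0.001 -1.   ] t 11.7 op 0.19 grip 98.4 F [-0.5  0.6 -2.3] j7 1.63
[0.9 0.5 2.7] turn 0.1 rows 0.1
[ -5.7 268.5   2.5] turn 0.1 rows 5.4
```

Request:
{"fn": "arm_command", "kwargs": {"series": [0,10,2.5,0,-1,0,23,2.5,0,-1,0,36,2.5,0,-1,0,49,2.5,0,-1,0,62,2.5,0,-1,0,75,2.5,0,-1,0,88,2.5,0,-1,0,101,2.5,0,-1,0,114,2.5,0,-1,0,124,2.5,0,-1]}}

```text
time: 12.65
tool_pos: [526.8, -38.1, 219.0]
tool_rot: [0.028, -3.141, 0.0]
contact_force: [0.6, -0.5, -2.2]
opening: 0.191
grasp_force: 98.4
```

```bash
python3 - <<'E'
from h import *
p,w=cloud("scene"); save(p[100:400,150:550],"s3.png")
p,w=cloud("top"); save(p[180:300,220:400],"t3.png")
go((531,103,220,90.9))
E
```

```text
now [526.9 -37.3 219. ] a 91.14 tilt [-0.     0.001 -1.   ] t 12.8 op 0.19 grip 98.4 F [-0.4  0.3 -1.9] j7 1.39
[ -6.9 140.2  -0.9] turn 0.2 rows 2.8
```

View pics/s3.png

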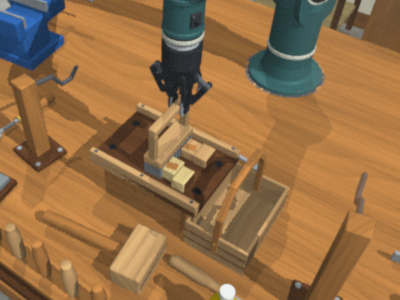

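The brush is mid-platform with the offcuts ahead of it, at about crop (185,165). I'm continuing the sweep.

Request:
{"fn": "arm_command", "kwargs": {"series": [0,10,0,0,-1,0,23,0,0,-1,0,36,0,0,-1,0,48,0,0,-1,0,60,0,0,-1,0,72,0,0,-1,0,84,0,0,-1,0,96,0,0,-1,0,108,0,0,-1,0,120,0,0,-1]}}

```text
time: 13.75
tool_pos: [524.7, 81.8, 218.9]
tool_rot: [0.027, -3.141, -0.0]
contact_force: [-1.0, 0.0, -2.2]
opening: 0.19
grasp_force: 98.5
```

Request:
{"fn": "arm_command", "kwargs": {"series": [0,6,0,0,-1,0,12,0,0,-1,0,18,0,0,-1,0,20,0,0,-1,0,20,0,0,-1]}}

```text
time: 14.25
tool_pos: [524.5, 100.7, 218.9]
tool_rot: [0.027, -3.141, 0.0]
contact_force: [0.6, -0.2, -2.2]
opening: 0.189
grasp_force: 98.5
```

```bash
python3 - <<'E'
from h import *
p,w=cloud("scene"); save(cv2.resize(p[200:400,220:480],None,fx=2.5,fy=2.5),"s4.png")
go((531,103,220,90.9),(530,60,220,91),(530,60,300,91))
E
```

```text
now [524.5 100.4 218.9] a 90.97 tilt [ 0. -0. -1.] t 14.3 op 0.19 grip 98.5 F [ 0.1 -0.4 -1.3] j7 1.11
[-6.6  2.5 -1.1] turn 0.1 rows 0.1
[ -4.8 -40.5  -1.1] turn -0.0 rows 0.9
[ -4.8 -40.5 -81.1] turn -0.0 rows 1.6
```

View pics/s4.png

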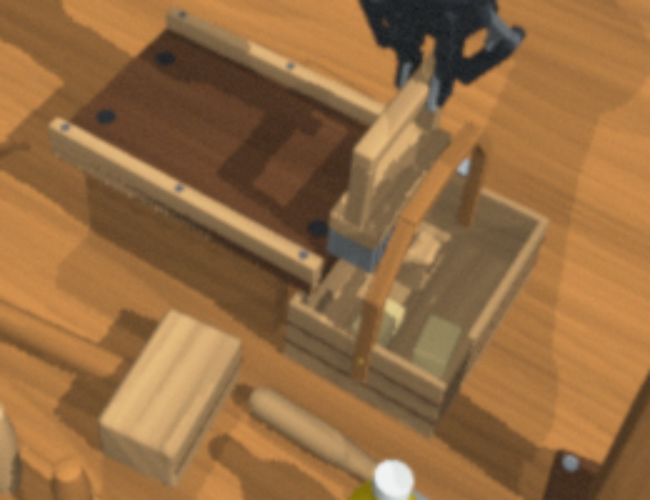

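Two offcuts are clearly in the trug, at (395,318) and (437,345), with more under the arch near (425,250). I'll back off and check.

Request:
{"fn": "arm_command", "kwargs": {"series": [0,-20,0,0,-1,0,-40,-5,0,-1,0,-60,-40,0,-1,0,-100,-80,0,-1,0,-145,-100,0,-1,0,-190,-100,0,-1,0,-230,-100,0,-1,0,-230,-100,0,-1]}}

```text
time: 15.1
tool_pos: [527.4, -137.8, 318.6]
tool_rot: [0.008, -3.141, 0.006]
contact_force: [0.1, -0.3, -3.1]
opening: 0.192
grasp_force: 98.5
```

```bash
python3 - <<'E'
from h import *
p,w=cloud("scene"); a=cv2.resize(p[210:360,300:430],None,fx=3,fy=3)
p,w=cloud("top"); b=cv2.resize(p[180:310,195:325],None,fx=3,fy=3)
b=cv2.copyMakeBorder(b,0,60,0,0,0); save(np.hstack([a,b]),"s5.png")
Q=w.reshape(-1,3)
q=Q[(Q[:,2]>118)&(Q[:,2]<150)&(abs(Q[:,0]-560)<75)&(abs(Q[:,1]+45)<130)]; print("on plat",len(q),q[:3])
go((519,-150,320,91))
E
```

```text
on plat 1 [[492.019889     6.31515381 118.30096883]]
now [ 528.  -130.7  318.6] a 90.8 tilt [ 0.001  0.    -1.   ] t 15.2 op 0.19 grip 98.5 F [ 0.2  1.7 -2. ] j7 1.63
[  9.2 -19.1  -1.4] turn -0.2 rows 0.4
```

View pics/s5.png

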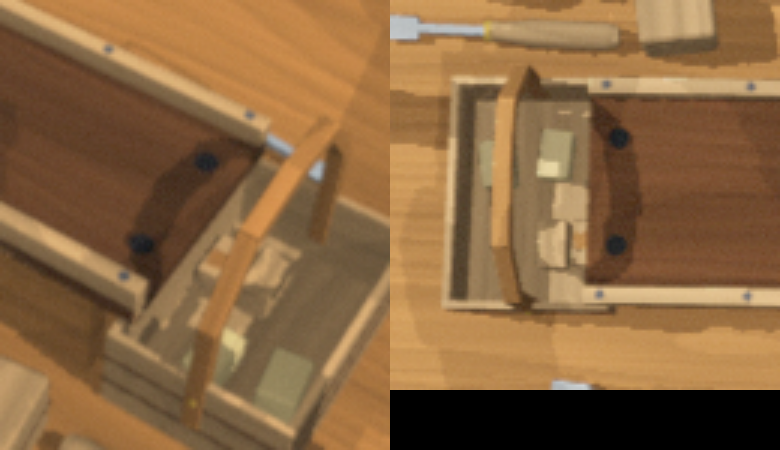

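All four offcuts are in the trug, at right-half pixels (555,150), (487,165), (570,200) and (555,245), and the platform is empty. Next I'll refine the hook poses.

```bash
python3 - <<'E'
from h import *
for name,c,yaw,seat,H in(("short",(649.2,-356.1),-9.5,170,230),("tall",(645.5,361.5),11.5,240,300)):
  for src in("top0","scene0"):
    Q=np.load(src+".npz")["w"].reshape(-1,3); Q=Q[~np.isnan(Q[:,0])]
    q=Q[(abs(Q[:,0]-c[0])<45)&(abs(Q[:,1]-c[1])<45)&(abs(Q[:,2]-H)<2.5)]
    r=cv2.minAreaRect(q[:,:2].astype(np.float32)); print(name,src,"post",np.round(r[0],1),np.round(r[1],1),round(r[2],1))
    y=np.radians(yaw); d=Q[:,:2]-np.array(c)
    l=-(d@[np.cos(y),np.sin(y)]); m=-(d@[-np.sin(y),np.cos(y)])
    k=(l>30)&(l<150)&(abs(m)<15)&(Q[:,2]>seat-8)&(Q[:,2]<seat+50)
    h=Q[k]; f=np.polyfit(h[:,0],h[:,1],1); print(" n",k.sum(),"yaw",np.degrees(np.arctan(f[0])).round(2),"lat mean",m[k].mean().round(1),"lmax",l[k].max().round(1))
    for a in range(85,146,6):
        kk=k&(abs(l-a)<3)
        if kk.sum(): print("  l",a,"ztop",np.percentile(Q[kk,2],90).round(0),end="")
    print()
E
```

```text
short top0 post [ 650.1 -355.7] [39.9 40.8] 81.0
 n 219 yaw -9.18 lat mean 0.1 lmax 142.7
  l 85 ztop 189.0  l 91 ztop 180.0  l 97 ztop 172.0  l 103 ztop 173.0  l 109 ztop 170.0  l 115 ztop 171.0  l 121 ztop 178.0  l 127 ztop 183.0  l 133 ztop 191.0  l 139 ztop 195.0  l 145 ztop 190.0
short scene0 post [ 654.6 -354.2] [40.1 38.4] 80.0
 n 219 yaw -8.54 lat mean -3.4 lmax 140.3
  l 85 ztop 179.0  l 91 ztop 170.0  l 97 ztop 168.0  l 103 ztop 169.0  l 109 ztop 169.0  l 115 ztop 172.0  l 121 ztop 178.0  l 127 ztop 184.0  l 133 ztop 191.0  l 139 ztop 192.0
tall top0 post [645.4 361.1] [42.3 40. ] 12.2
 n 272 yaw 11.29 lat mean 0.6 lmax 143.3
  l 85 ztop 258.0  l 91 ztop 248.0  l 97 ztop 241.0  l 103 ztop 241.0  l 109 ztop 241.0  l 115 ztop 241.0  l 121 ztop 247.0  l 127 ztop 254.0  l 133 ztop 261.0  l 139 ztop 264.0  l 145 ztop 263.0
tall scene0 post [649.4 363.5] [40.8 39.4] 10.3
 n 288 yaw 10.77 lat mean -0.8 lmax 139.8
  l 85 ztop 243.0  l 91 ztop 232.0  l 97 ztop 240.0  l 103 ztop 240.0  l 109 ztop 240.0  l 115 ztop 241.0  l 121 ztop 248.0  l 127 ztop 256.0  l 133 ztop 261.0  l 139 ztop 263.0
```

```bash
python3 - <<'E'
from h import *
go((450,-200,320,30),(450,-291,320,-9),(450,-291,198,-9))
E
```

```text
now [ 528.  -130.7  318.6] a 90.8 tilt [ 0.001  0.    -1.   ] t 15.2 op 0.19 grip 98.5 F [ 0.2  1.7 -2. ] j7 1.63
[ 78.9 -68.2  -1.3] turn 60.8 rows 7.1
[  80.2 -159.2   -1.4] turn 99.8 rows 4.5
[  80.1 -159.2  120.6] turn 99.8 rows 2.4
```

Request:
{"fn": "arm_command", "kwargs": {"series": [20,-10,0,8,-1,40,-20,0,16,-1,60,-30,0,24,-1,79,-45,0,32,-1,79,-68,0,40,-1,79,-90,0,48,-1,79,-110,0,56,-1,80,-130,0,64,-1,80,-159,0,72,-1,80,-159,0,80,-1]}}

```text
time: 16.2
tool_pos: [451.0, -292.3, 318.6]
tool_rot: [2.008, 2.415, -0.002]
contact_force: [0.6, 1.8, -1.5]
opening: 0.192
grasp_force: 98.5
```

```bash
python3 - <<'E'
from h import *
go((450,-291,320,-9),(450,-291,198,-9))
E
```

```text
now [ 451.  -292.3  318.6] a 10.51 tilt [-0.001 -0.001 -1.   ] t 16.2 op 0.19 grip 98.5 F [ 0.6  1.8 -1.5] j7 0.63
[ 1.4 -0.7 -1.4] turn 19.5 rows 2.3
[  1.6  -0.6 120.6] turn 19.5 rows 2.4
```

Request:
{"fn": "arm_command", "kwargs": {"series": [1,0,0,8,-1,1,0,0,16,-1,1,0,0,19.5,-1,1,0,40,19.5,-1,1,0,80,19.5,-1,1,0,110,19.5,-1,1,0,120,19.5,-1,1,0,120,19.5,-1,1,0,120,19.5,-1]}}

```text
time: 17.1
tool_pos: [452.3, -288.6, 200.4]
tool_rot: [2.377, 2.05, 0.001]
contact_force: [-0.2, -0.9, -1.8]
opening: 0.188
grasp_force: 98.4
```

```bash
python3 - <<'E'
from h import *
p,w=cloud("scene"); save(cv2.resize(p[60:280,120:340],None,fx=2.5,fy=2.5),"s6.png")
p,w=cloud("top"); Q=w.reshape(-1,3)
for Q in (Q,):
  q=Q[(Q[:,2]>206)&(Q[:,2]<235)&(Q[:,0]>400)&(Q[:,0]<500)&(Q[:,1]>-420)&(Q[:,1]<-310)]
  if len(q)>5: print(len(q),cv2.minAreaRect(q[:,:2].astype(np.float32)),np.median(q[:,2]))
go((460,-292.7,198,-9),(548.8,-306.7,198,-9),(548.8,-306.7,161.5,-9))
E
```

```text
now [ 452.3 -289.1  200.8] a -8.49 tilt [-0.001  0.003 -1.   ] t 17.2 op 0.19 grip 98.4 F [-0.2 -0.2 -2.6] j7 0.27
[-2.4  8.1  2.9] turn 0.5 rows 0.2
[-3.2 98.   3.2] turn 0.5 rows 1.8
[-3.1 97.9 39.7] turn 0.5 rows 0.7
```

View pics/s6.png

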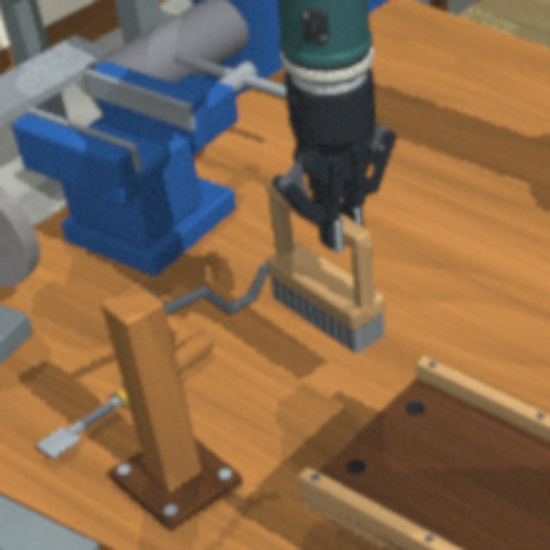

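The tip of the hook (270,268) faces the brush window, and the brush is level.

Request:
{"fn": "arm_command", "kwargs": {"series": [-3,20,2,0.5,-1,-3,40,2,0.5,-1,-3,60,2,0.5,-1,-3,80,2,0.5,-1,-3,98,2,0.5,-1,-3,98,2,0.5,-1,-3,98,2,0.5,-1]}}

```text
time: 17.9
tool_pos: [547.5, -306.3, 197.7]
tool_rot: [2.388, 2.04, 0.0]
contact_force: [-0.6, 0.3, -1.3]
opening: 0.191
grasp_force: 98.6
```

```bash
python3 - <<'E'
from h import *
p,w=cloud("scene"); save(cv2.resize(p[60:280,120:340],None,fx=2.5,fy=2.5),"s7.png")
go((548.8,-306.7,198,-9),(548.8,-306.7,161.5,-9))
E
```

```text
now [ 546.9 -306.4  197.6] a -9.03 tilt [-0.001  0.    -1.   ] t 17.9 op 0.19 grip 98.6 F [ 0.5 -0.6 -1.7] j7 0.19
[-0.   1.9 -0.4] turn -0.0 rows 0.0
[-0.   1.9 36.1] turn -0.0 rows 0.7
```

View pics/s7.png

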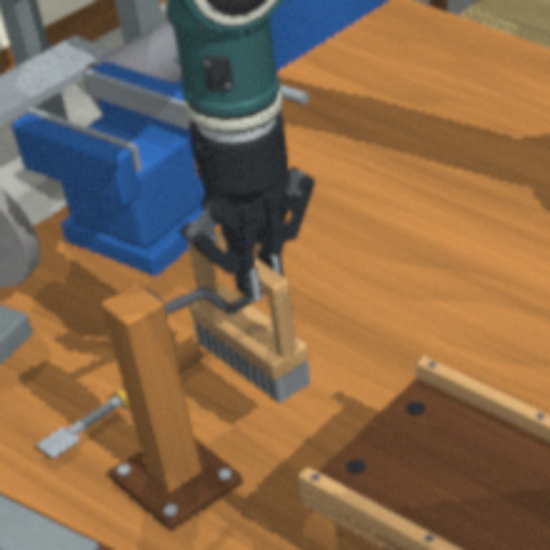

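The hook runs through the window under the bar, at (225,300). I'll lower it now.

Request:
{"fn": "arm_command", "kwargs": {"series": [0,2,12,0,-1,0,2,24,0,-1,0,2,30,0,-1,0,2,33,0,-1,0,2,35,0,-1,0,2,35,0,-1,0,2,35,0,-1]}}

```text
time: 18.65
tool_pos: [549.8, -306.7, 162.3]
tool_rot: [2.388, 2.04, 0.0]
contact_force: [-0.6, 0.0, -2.3]
opening: 0.189
grasp_force: 98.7
```

Request:
{"fn": "arm_command", "kwargs": {"series": [0,0,1,0,-1,0,0,2,0,-1,0,0,2,0,-1]}}

```text
time: 18.95
tool_pos: [549.9, -306.7, 161.3]
tool_rot: [2.388, 2.039, 0.0]
contact_force: [-1.9, 1.1, 4.5]
opening: 0.193
grasp_force: 99.7
```

Request:
{"fn": "arm_command", "kwargs": {"series": [0,0,1,0,-1,0,0,1,0,-1,0,0,1,0,-1]}}

```text
time: 19.25
tool_pos: [550.0, -306.7, 161.1]
tool_rot: [2.388, 2.039, 0.0]
contact_force: [-3.0, 1.8, 9.8]
opening: 0.195
grasp_force: 100.4
```

Request:
{"fn": "arm_command", "kwargs": {"series": [0,0,-1,0,-1,0,0,-1,0,-0.3,0,0,-1,0,-0.2,0,0,-1,0,0,0,0,-1,0,0.2,0,0,-1,0,0.2,0,0,-1,0,0.2]}}

```text
time: 19.95
tool_pos: [549.4, -306.5, 159.8]
tool_rot: [-2.389, -2.04, 0.0]
contact_force: [0.0, -1.0, -0.1]
opening: 0.597
grasp_force: 0.0
```

```bash
python3 - <<'E'
from h import *
p,w=cloud("scene"); save(cv2.resize(p[60:280,120:340],None,fx=2.5,fy=2.5),"s8.png")
go((548.8,-306.7,300,-9))
E
```

```text
now [ 549.5 -306.5  159.8] a -9.01 tilt [-0. -0. -1.] t 20.0 op 0.6 grip 0.0 F [-0.1 -0.  -0.5] j7 0.18
[  -0.3   -0.6 -140.2] turn -0.0 rows 2.8
```

View pics/s8.png

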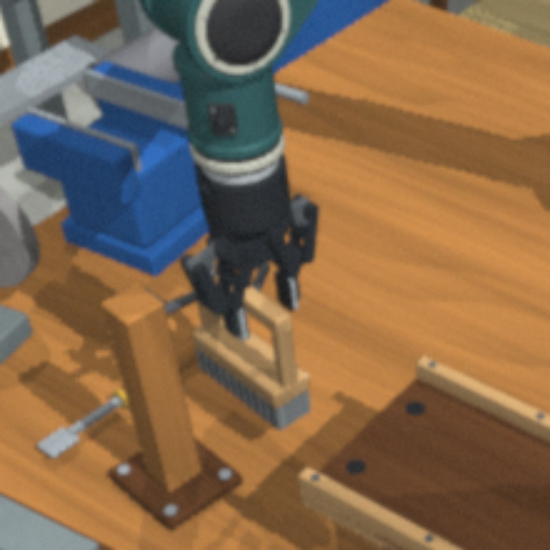

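The brush hangs on the hook, and the fingers are open on both sides of the bar at (237,320) and (290,290). I'll lift straight up and move to the trug.

```bash
python3 - <<'E'
from h import *
go((548.8,-306.7,290,-9),(500,-100,310,-60),(526,100,300,-89))
E
```

```text
now [ 549.5 -306.5  159.8] a -9.01 tilt [-0. -0. -1.] t 20.0 op 0.6 grip 0.0 F [-0.1 -0.  -0.5] j7 0.18
[  -0.3   -0.6 -130.2] turn -0.0 rows 2.6
[ 196.2  -81.2 -150.2] turn 51.0 rows 5.9
[ 397.8  -86.8 -140.2] turn 80.0 rows 4.0
```

Request:
{"fn": "arm_command", "kwargs": {"series": [0,0,-15,0,0.2,0,0,-35,0,0.2,0,0,-75,0,0.2,0,0,-120,0,0.2,30,-15,-140,8,1,75,-32,-150,16,1,120,-50,-150,24,1,160,-70,-150,32,1,200,-81,-150,40,1,245,-83,-150,48,1]}}

```text
time: 21.0
tool_pos: [504.7, -52.4, 311.7]
tool_rot: [3.01, 0.892, 0.002]
contact_force: [1.0, -0.3, 0.3]
opening: 1.002
grasp_force: 0.0
```

```bash
python3 - <<'E'
from h import *
p,w=cloud("top"); Q=w.reshape(-1,3)
def rr(lo,hi,z0,z1,l):
    q=Q[(Q[:,2]>z0)&(Q[:,2]<z1)&(Q[:,0]>lo[0])&(Q[:,0]<hi[0])&(Q[:,1]>lo[1])&(Q[:,1]<hi[1])]
    print(l,len(q),[np.round(v,1) for v in cv2.minAreaRect(q[:,:2].astype(np.float32))],q[:,2].mean())
rr((430,60),(680,290),65,83,"trug"); rr((430,60),(680,290),185,215,"handle"); rr((470,-420),(620,-270),182,200,"brushbar")
np.savez("t9.npz",p=p,w=w)
go((526,144,280,-89))
E
```

```text
trug 471 [array([560.7, 145.2]), array([200.8, 139.8]), np.float64(2.0)] 77.31299853444578
handle 376 [array([561.8, 142.8]), array([130.4,  14.6]), np.float64(1.2)] 198.50004552504151
brushbar 497 [array([ 543.2, -337.6]), array([123.5,  64.8]), np.float64(59.3)] 188.11591012863482
now [505.9 -43.5 311.9] a -56.87 tilt [ 0.005 -0.001 -1.   ] t 21.1 op 1.0 grip 0.0 F [0.2 6.1 1.3] j7 -1.02
[ 119.2 -146.    32.7] turn 32.1 rows 3.8
```

Request:
{"fn": "arm_command", "kwargs": {"series": [35,-40,15,8,1,70,-80,30,16,1,105,-120,32,24,1,119,-146,32,31.5,1,119,-146,32,31.5,1,119,-146,32,31.5,1]}}

```text
time: 21.65
tool_pos: [524.3, 137.1, 278.7]
tool_rot: [-3.14, -0.062, -0.001]
contact_force: [-0.1, -0.3, -0.5]
opening: 1.001
grasp_force: 0.0
```

```bash
python3 - <<'E'
from h import *
go((526,143.3,280,-88.5),(526,143.3,175,-88.5))
E
```

```text
now [524.3 137.1 278.7] a -87.75 tilt [ 0.001 -0.001 -1.   ] t 21.6 op 1.0 grip 0.0 F [-0.1 -0.3 -0.5] j7 -1.93
[ 1.9 -6.2 -1.2] turn 0.7 rows 0.1
[  1.8  -6.  103.8] turn 0.7 rows 2.1
```

Request:
{"fn": "arm_command", "kwargs": {"series": [2,-6,0,0.7,1,2,-6,40,0.7,1,2,-6,80,0.7,1,2,-6,104,0.7,1,2,-6,104,0.7,1,2,-6,104,0.7,-1,2,-6,104,0.7,-1,2,-6,104,0.7,-1,2,-6,104,0.7,-1,2,-6,104,0.7,-1], "force": 120}}

```text
time: 22.65
tool_pos: [527.0, 140.3, 174.9]
tool_rot: [-3.14, -0.032, -0.003]
contact_force: [-3.0, 7.1, 10.6]
opening: 0.153
grasp_force: 64.1
```

Request:
{"fn": "arm_command", "kwargs": {"series": [0,0,0,0,-1,0,0,-2,0,-1,0,-8,-4,0,-1,0,-16,-4,0,-1,0,-24,-4,0,-1,0,-34,-4,0,-1,0,-44,-6,0,-1,0,-44,-20,0,-1,0,-44,-40,0,-1,0,-44,-50,0,-1]}}

```text
time: 23.65
tool_pos: [526.7, 184.1, 226.4]
tool_rot: [-3.141, -0.033, -0.005]
contact_force: [-0.0, 0.7, -4.4]
opening: 0.138
grasp_force: 117.5
```

```bash
python3 - <<'E'
from h import *
p,w=cloud("scene"); save(cv2.resize(p[180:420,260:580],None,fx=2.2,fy=2.2),"s9.png")
go((450,190,290,-40),(430,260,290,11.3))
E
```

```text
now [527.3 184.3 227.6] a -88.83 tilt [ 0.005 -0.001 -1.   ] t 23.7 op 0.13 grip 117.5 F [ 0.1  0.5 -2.9] j7 -2.06
[-76.8  -7.4 -62.8] turn -48.8 rows 5.7
[-95.4 -77.8 -62.8] turn -100.1 rows 6.0
```

View pics/s9.png

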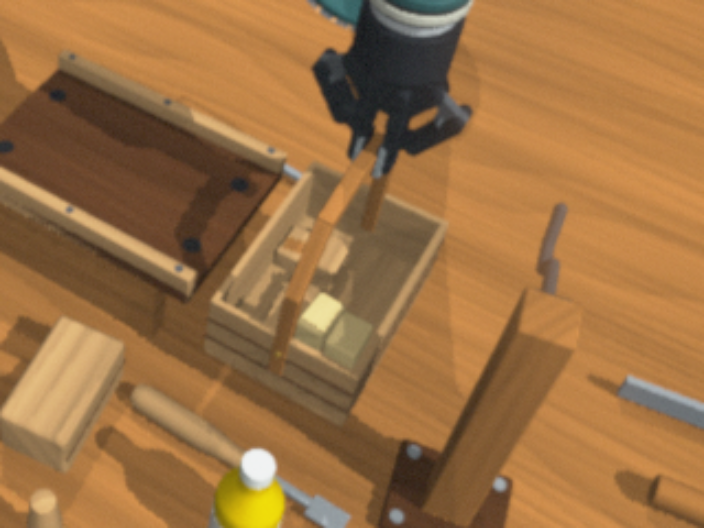

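The trug is level in the gripper with the offcuts inside, at (320,318), (350,340) and (315,245). I'm checking obstacle heights near the hook.

```bash
python3 - <<'E'
from h import *
Q=np.load("top0.npz")["w"].reshape(-1,3)
for z in(20,40,60,80):
    q=Q[(Q[:,2]>z)&(Q[:,0]>300)&(Q[:,0]<620)&(Q[:,1]>385)&(Q[:,1]<560)]; print(z,len(q),q.min(0).round() if len(q) else "",q.max(0).round() if len(q) else "")
go((400,190,262,-38),(400,190,262,11.3),(435,285,262,11.3))
E
```

```text
20 1113 [312. 385.  20.] [605. 560. 197.]
40 610 [312. 385.  40.] [462. 447. 197.]
60 456 [312. 385.  60.] [461. 447. 197.]
80 199 [314. 385.  80.] [460. 444. 197.]
now [527.3 184.3 227.6] a -88.83 tilt [ 0.005 -0.001 -1.   ] t 23.7 op 0.13 grip 117.5 F [ 0.1  0.5 -2.9] j7 -2.06
[-126.9   -8.4  -35.1] turn -50.8 rows 5.9
[-126.9   -8.4  -35.1] turn -100.1 rows 5.7
[ -90.  -102.6  -34.8] turn -100.1 rows 2.0
```

Request:
{"fn": "arm_command", "kwargs": {"series": [-15,0,-10,0,-1,-45,0,-20,-4,-1,-80,0,-35,-11,-1,-110,-4,-35,-18,-1,-127,-8,-35,-25,-1,-127,-8,-35,-32,-1,-127,-8,-35,-39,-1,-127,-8,-35,-46,-1,-127,-8,-35,-53,-1,-127,-8,-35,-60,-1]}}

```text
time: 24.7
tool_pos: [398.4, 188.7, 259.0]
tool_rot: [2.7, 1.605, 0.0]
contact_force: [-0.3, 0.5, -4.2]
opening: 0.139
grasp_force: 117.5
```

```bash
python3 - <<'E'
from h import *
go((400,190,262,11.3),(435,285,262,11.3))
E
```

```text
now [398.4 188.7 259. ] a -28.55 tilt [-0.     0.001 -1.   ] t 24.7 op 0.14 grip 117.5 F [-0.3  0.5 -4.2] j7 -1.08
[ 1.9  0.8 -3. ] turn -39.8 rows 4.6
[102.1 -13.9  -3. ] turn -39.8 rows 2.0
```

Request:
{"fn": "arm_command", "kwargs": {"series": [2,1,-3,-7,-1,2,1,-3,-14,-1,2,1,-3,-21,-1,2,1,-3,-28,-1,2,1,-3,-35,-1,20,-2,-3,-39.8,-1,45,-6,-3,-39.8,-1,75,-10,-3,-39.8,-1,102,-14,-3,-39.8,-1,102,-14,-3,-39.8,-1]}}

```text
time: 25.7
tool_pos: [436.1, 289.1, 262.3]
tool_rot: [-1.994, -2.425, -0.006]
contact_force: [-0.5, 0.9, -4.4]
opening: 0.139
grasp_force: 117.7
```

```bash
python3 - <<'E'
from h import *
p,w=cloud("top"); Q=w.reshape(-1,3)
q=Q[(Q[:,2]>255)&(Q[:,2]<300)&(Q[:,0]>370)&(Q[:,0]<490)&(Q[:,1]>325)&(Q[:,1]<420)]
print(len(q),cv2.minAreaRect(q[:,:2].astype(np.float32)))
q=Q[(Q[:,2]>150)&(Q[:,2]<176)&(Q[:,0]>330)&(Q[:,0]<520)&(Q[:,1]>200)&(Q[:,1]<450)]
print(len(q),cv2.minAreaRect(q[:,:2].astype(np.float32)),q[:,2].max())
p,w=cloud("scene"); save(cv2.resize(p[180:420,380:620],None,fx=2.4,fy=2.4),"s10.png")
go((547.3,307.3,262,11.3),(547.3,307.3,225,11.3))
E
```

```text
0 ((0.0, 0.0), (0.0, 0.0), 0.0)
592 ((435.14093017578125, 291.6016845703125), (140.39334106445312, 142.75802612304688), 11.124510765075684) 175.4205087813851
now [435.1 285.  261.5] a 11.04 tilt [-0.001 -0.001 -1.   ] t 25.8 op 0.14 grip 117.6 F [-0.2 -0.6 -5. ] j7 -0.61
[  0.4 114.4  -0.6] turn -0.3 rows 2.3
[  0.5 114.4  36.4] turn -0.3 rows 0.7
```

View pics/s10.png

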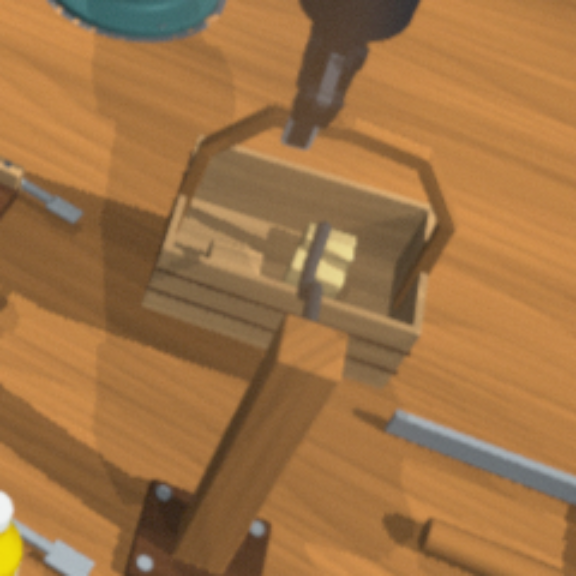

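The trug is in front of the tall post's hook (320,260), level, with the offcuts inside. I'll advance along the hook.

Request:
{"fn": "arm_command", "kwargs": {"series": [0,15,0,-0.3,-1,0,30,0,-0.3,-1,0,45,0,-0.3,-1,0,60,0,-0.3,-1,0,75,0,-0.3,-1,0,90,0,-0.3,-1,0,103,0,-0.3,-1,0,114,0,-0.3,-1,0,114,0,-0.3,-1,0,114,0,-0.3,-1]}}

```text
time: 26.8
tool_pos: [546.7, 306.3, 261.6]
tool_rot: [-1.993, -2.428, 0.002]
contact_force: [-0.7, 0.3, -3.9]
opening: 0.139
grasp_force: 117.6
```

```bash
python3 - <<'E'
from h import *
p,w=cloud("scene"); save(cv2.resize(p[180:420,380:620],None,fx=2.4,fy=2.4),"s11.png")
go((547.3,307.3,225,11.3))
E
```

```text
now [546.5 306.6 261.8] a 11.29 tilt [-0.    -0.001 -1.   ] t 26.9 op 0.14 grip 117.6 F [-0.6  0.3 -4.6] j7 -0.57
[ 0.5  1.  36.8] turn -0.0 rows 0.7
```

View pics/s11.png

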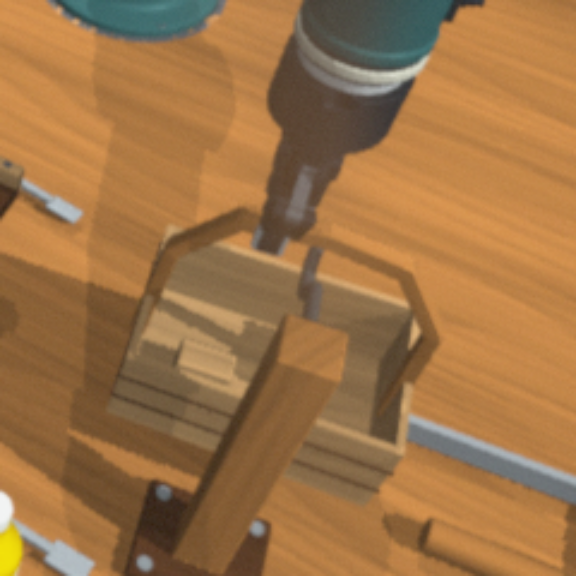

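The handle is over the hook (312,265). I'll lower it.

Request:
{"fn": "arm_command", "kwargs": {"series": [0,1,8,0,-1,0,1,16,0,-1,0,1,24,0,-1,0,1,30,0,-1,0,1,33,0,-1,0,1,35,0,-1,0,1,36,0,-1,0,1,36,0,-1,0,1,36,0,-1]}}

```text
time: 27.75
tool_pos: [548.5, 307.2, 226.2]
tool_rot: [1.992, 2.429, 0.001]
contact_force: [0.1, 0.4, -4.9]
opening: 0.137
grasp_force: 117.6
```

Request:
{"fn": "arm_command", "kwargs": {"series": [0,0,1,0,-1,0,0,1,0,-1,0,0,1,0,-1]}}

```text
time: 28.05
tool_pos: [548.3, 307.1, 224.9]
tool_rot: [1.992, 2.429, -0.0]
contact_force: [-0.1, 0.4, -3.6]
opening: 0.135
grasp_force: 117.6
```

Request:
{"fn": "arm_command", "kwargs": {"series": [0,0,1,0,-1,0,0,1,0,-1,0,0,1,0,-1]}}

```text
time: 28.35
tool_pos: [548.4, 307.2, 224.5]
tool_rot: [1.992, 2.429, 0.001]
contact_force: [-0.6, -1.6, 0.4]
opening: 0.138
grasp_force: 118.3
```

Request:
{"fn": "arm_command", "kwargs": {"series": [0,0,1,0,-1,0,0,1,0,-1,0,0,1,0,-1]}}

```text
time: 28.65
tool_pos: [548.5, 307.2, 224.1]
tool_rot: [1.992, 2.428, 0.001]
contact_force: [-2.5, -3.1, 5.7]
opening: 0.141
grasp_force: 119.1
```

Seated. I'll release it gently.

Request:
{"fn": "arm_command", "kwargs": {"series": [0,0,0,0,-0.5,0,0,0,0,-0.3,0,0,0,0,-0.1,0,0,0,0,0.1,0,0,0,0,0.2,0,0,0,0,0.2,0,0,0,0,0.2,0,0,0,0,0.2]}}

```text
time: 29.45
tool_pos: [548.3, 307.1, 222.9]
tool_rot: [-1.992, -2.429, 0.0]
contact_force: [-0.5, -0.1, -0.7]
opening: 0.6
grasp_force: 0.0
```

Request:
{"fn": "arm_command", "kwargs": {"series": [0,0,-12,0,0.2,0,0,-30,0,0.2,0,0,-55,0,0.2,0,0,-90,0,0.2,0,0,-120,0,0.2,0,-40,-120,0,0.2,0,-80,-120,0,0.2,30,-120,-120,0,0.2,-30,-120,-120,0,0.2,-60,-120,-120,0,0.2]}}

```text
time: 30.45
tool_pos: [440.9, 225.5, 344.4]
tool_rot: [1.983, 2.434, 0.002]
contact_force: [0.8, -1.1, -0.1]
opening: 0.597
grasp_force: 0.0
```

```bash
python3 - <<'E'
from h import *
p,w=cloud("scene"); save(p,"s12.png")
go()
E
```

```text
now [444.1 217.1 343.9] a 10.96 tilt [-0.006  0.001 -1.   ] t 30.5 op 0.6 grip 0.0 F [ 2.  -6.6 -1.1] j7 -0.41
```

View pics/s12.png

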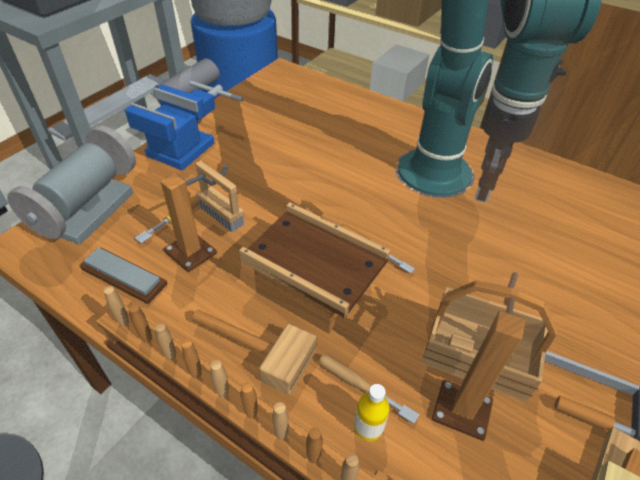

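Both hang: the brush at (220,195) and the trug at (490,340). I'll let them settle and check numerically.

Request:
{"fn": "arm_command", "kwargs": {"series": [0,-20,0,0,0.2,0,-20,0,0,0.2,0,-20,0,0,0.2,0,-20,0,0,0.2,0,-20,0,0,0.2,0,-20,0,0,0.2,0,-20,0,0,0.2,0,-20,0,0,0.2,0,-20,0,0,0.2,0,-20,0,0,0.2]}}

```text
time: 31.5
tool_pos: [422.8, 220.9, 342.9]
tool_rot: [-1.992, -2.429, 0.0]
contact_force: [1.0, -0.6, 0.3]
opening: 0.6
grasp_force: 0.0
```

```bash
python3 - <<'E'
from h import *
for i in range(2):
  p,w=cloud("top"); Q=w.reshape(-1,3)
  def s(x0,x1,y0,y1,z0,z1): return Q[(Q[:,0]>x0)&(Q[:,0]<x1)&(Q[:,1]>y0)&(Q[:,1]<y1)&(Q[:,2]>z0)&(Q[:,2]<z1)]
  q=s(440,640,220,460,120,145); print("rim",[np.round(v,1) for v in cv2.minAreaRect(q[:,:2].astype(np.float32))]); A=np.c_[q[:,:2],np.ones(len(q))]; print(" slopes",np.linalg.lstsq(A,q[:,2],rcond=None)[0][:2].round(3))
  q=s(480,610,-420,-260,90,112); print("brush back",len(q),q.mean(0).round(1),"slopes",np.linalg.lstsq(np.c_[q[:,:2],np.ones(len(q))],q[:,2],rcond=None)[0][:2].round(3))
save(cv2.resize(p[170:320,90:240],None,fx=3.5,fy=3.5),"t12.png"); go()
E
```

```text
rim [array([555. , 344.2]), array([165.5, 203.6]), np.float64(10.4)]
 slopes [-0.     0.001]
brush back 466 [ 534.8 -333.8  104.3] slopes [ 0.077 -0.041]
rim [array([553.7, 344.1]), array([164.7, 203.1]), np.float64(11.1)]
 slopes [0.002 0.002]
brush back 470 [ 534.7 -333.8  104.3] slopes [ 0.073 -0.036]
now [422.7 220.9 342.9] a 11.28 tilt [-0. -0. -1.] t 31.6 op 0.61 grip 0.0 F [0.1 0.3 0.2] j7 -0.41
```

View pics/t12.png

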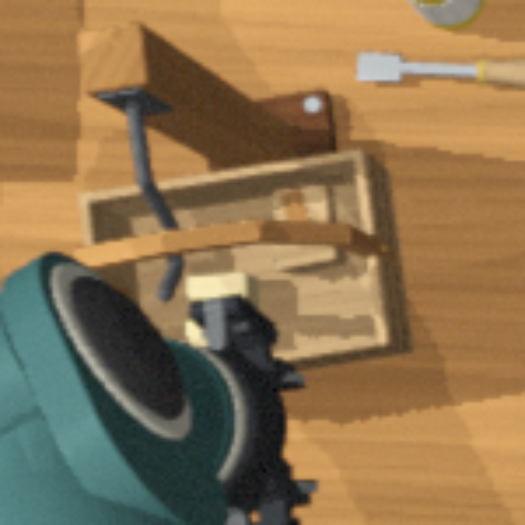

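The trug hangs level on the hook with four offcuts inside, at (218,288), (200,325), (300,205) and (305,255). The gripper is clear at 343 mm, so I'm handing in.

```bash
python3 -c "
from plant import sign_off
print(sign_off())"
```

```text
the job is handed in; nothing more can be done
None
```

The job is handed in, though no verdict came back: all four offcuts were swept into the trug, the brush hangs on the shorter post and the trug on the taller one, both at rest and clear of the gripper at about 32 s.

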